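Cycle the soap press dial by one station

ROBOT

A 6-joint arm with a two-finger parallel gripper is mounted at the origin on the work surface. World frame = base frame: x ahead of the robot, y to its left, z up, the work surface at z = 0. Lengths are in mm, angles in rad, forces in N, time in s.
With the tool pointing down it reaches from about 350 to 775 mm from the base axis. Payload 7.3 kg.
Tool frame: the origin (TCP) lies midway between the tips of the shut fingers; the grasp point (between the pads) lies 19 mm behind it; z points along the fingers, y is the line along which they close (so a half turn about z gives the same grasp; the last joint's range is limited). The gripper opens to 92 mm and grips with 3 to 60 N. Pads are 19 mm wide; open, the fingers measure 130 mm over their backs; the gripper's body (75 mm by 190 mm) begins 47 mm behind the grasp point.
Start: joints at [-0.146, 0.342, 1.524, -0, 1.275, -0.146], TCP at [525.019, 0.019, 226.741] pointing down, gripper open.
Joint ranges: [-2.53, 2.53], [-0.77, 2.02], [0.04, 2.7], [-1, 4.14], [0.28, 2.66], [-3.11, 3.11]. Speed limits (rad/s): [2.57, 2.57, 3.14, 3.14, 3.14, 3.14].

INTERFACE

Orientations are given as [roll, pitch, yaw] about the fixed x, y, z axes, in that order (R = Rz(yaw) Ry(pitch) Rx(roll)).
In Python, from plant import bot gives the robot as it stands.
- The arm moves only by the tool servo_tool, never from a script. Its argument "deltas" is a list of rows, each a list of 2 entries, a list of its own where there are three numbers: the shift along the tool's x, y, z in m, then the turn, a rotation vector about the tool's x, y, z in degrees. A call has 1 to 20 rows; each row shifts and turns the commanded pose from where the row before left it, along the tool's axes as they then stand; what a row does not reach is not made up. A row lasts 1/8 s, in which the tool goes at most 62.5 mm and 10.7 degrees, less where a joint would pass 70% of its speed; a pose out of reach is approached as far as the arm can. A call with a gripper value outside its range is refused whole. "fingers" is the opening, from 0 (shut) to 1 (fully open), set as the call begins (left out, the last holds). The fingers move at their own pace and stop on an object; the grip force is fixed at half the most. Time passes only in rows, so rows that do not move let the fingers close. It gives the time, the measured TCP pose, the force, the opening and the grip force at its end, in the units of the state.
- bot.get_obs(): the state, without advancing time (a new reading comes with each control period).
- bot.capture(name): name is "scene" or "side" or "wrist"; returns the picture (480x640x3 uint8, red, green, blue); there is no depth.
- bot.camera_model(name): a dict with "mtx" (3x3 intrinsics, pixels), "dist" ([k1, k2, p1, p2, k3] as OpenCV has them; the pictures are not rectified), "xyz" and "rotation" of the camera in the world. Camera axes: x right, y down, z forward; pixel columns grow to the right and rows downward; lengths in mm; the calibration is good to about 2 mm. A picture is of the moment at which its call begins: read the wrist's pose just before it. camera_model takes no time and is no camera call; for the wrist camera it gives the pose at the moment of the call.
- bot.close_job(): hands the job in; it is judged then, once.
The state is a dict: "time": time; "joint_positions": joint angles; "dq": joint speeds; "tau": joint torques, N m; "tool_pos": TCP position; "tcp_rot": TCP orientation; "contact_force": force on the tool from outside, world axes, zero at the start; "moment": the same for the moment, N m; "grip_width": finger opening in mm; "finger_force": force on a finger pad.
Only numpy, scipy, OpenCV 4.12 (cv2) and the standard library are available. Lean on these libraries where they do the work, as an engineer would, in place of code of your own. Each camera call takes 0.05 s, during which the arm holds its last target. There are 200 camera calls.

TASK

Take the tall unpressed soap blank from the drying board and lay it in the empty nest at the load station (far side) of the press dial; then index the dial (its posts serve as handles) one station counter-clockwise seen from above, so that the blank comes to rest under the stamp head and the pressed bar comes out on the robot's side. Lay that pressed bar neatly in the place on the board that the blank left, in line with its row. Set the soap down without dropping it, and leave the other bars, the bottle, the tin and the scraper where they are.

Things in the scene. Friction and masses are not known exactly. Their poses are not given: they have to be found in the camera images.
- press: grey bench soap press, fixed. Origin on the bench under the dial's axis, z up. Base block 250 x 250 mm, 36 mm high, centred on the axis. A column 50 x 50 mm, 280 mm tall, stands at its +y, 188 mm from the axis; at 230 to 280 mm height its arm reaches in to 73 mm from the axis.
- dial (a joint): angle (rad) of the round dial, 300 mm across, 14 mm thick, top face 50 mm above the bench, on the vertical axis of press. 0 at the start, growing counter-clockwise from above. A detent holds it every quarter turn (0, 1.571): let go within 0.6 rad of one it is drawn into it, settling within 0.03 rad in about 1 s. Turning it takes up to about 8 N at a post.
- load (a point): load station, a point fixed to the press on the dial's top face: centre of the nest that stands there at the start, 95 mm from the axis towards the press's +x (far from the robot). The orientation is that of the press; a bar loaded here has its long side along the press's x. One quarter turn counter-clockwise carries it from here to the head station.
- head (a point): head station, a point fixed to the press on the dial's top face, 95 mm from the axis at the press's +y. The stamp head, a steel disc of 66 mm diameter on a ram, hangs over it, its underside 77 mm above the dial's top; it stays raised.
- unload (a point): unload station, a point fixed to the press on the dial's top face, 95 mm from the axis at the press's -x (the robot's side). A quarter turn counter-clockwise carries a nest here from the head station.
- nest0 (a point): floor centre of the nest at the load station at the start; turns with the dial, x radially outwards. Each of the 4 nests (only that under the head is filled) is 92 mm (radial) x 60 mm inside; lips 5 mm thick, 8 mm high bound both short ends and, on the long sides, only 12 mm at each corner, so fingers fit at mid-side. A bar lies with its long side radial.
- blank: the unpressed soap blank: plain sharp-edged block, 84 x 52 mm and 44 mm high, the tallest piece on the board (the others are 30 mm), about 0.19 kg. Origin at the centre of its underside, x along the 84 mm, z up. It lies in one of the six places of the board.
- bar: the pressed bar that waits under the stamp head at the start: soap 84 x 52 mm, 30 mm high, edges rounded 8 mm, a round raised mark on top, about 0.14 kg. Origin at the centre of its underside, x along the 84 mm, z up.
- board: dark wooden drying board, 310 x 220 mm, 16 mm thick, flat without lips, fixed to the bench. Origin at the centre of its underside, x along the 310 mm (along the rows), z up. It holds two rows of three places; all six are filled at the start.
- post2 (a point): one of the four alike posts of the dial (the others stand every quarter turn round from it): upright steel post, 20 mm diameter, reaching 56 mm above the dial's top (106 mm above the bench), 122 mm from the axis, 225 deg counter-clockwise from nest0. The point lies at its top end; it turns with the dial.
- place0 (a point): place 0 of the drying board, a point on its top face (16 mm above the bench), -96 mm along and -46 mm across from the board's centre; orientation of the board. Pieces lie with the long side along the row, 12 mm apart in the row and 40 mm between the rows.
- place1 (a point): place 1 of the drying board, a point on its top face (16 mm above the bench), 0 mm along and -46 mm across from the board's centre; orientation of the board. Pieces lie with the long side along the row, 12 mm apart in the row and 40 mm between the rows.
- place2 (a point): place 2 of the drying board, a point on its top face (16 mm above the bench), 96 mm along and -46 mm across from the board's centre; orientation of the board. Pieces lie with the long side along the row, 12 mm apart in the row and 40 mm between the rows.
- place3 (a point): place 3 of the drying board, a point on its top face (16 mm above the bench), -96 mm along and 46 mm across from the board's centre; orientation of the board. Pieces lie with the long side along the row, 12 mm apart in the row and 40 mm between the rows.
- place4 (a point): place 4 of the drying board, a point on its top face (16 mm above the bench), 0 mm along and 46 mm across from the board's centre; orientation of the board. Pieces lie with the long side along the row, 12 mm apart in the row and 40 mm between the rows.
- place5 (a point): place 5 of the drying board, a point on its top face (16 mm above the bench), 96 mm along and 46 mm across from the board's centre; orientation of the board. Pieces lie with the long side along the row, 12 mm apart in the row and 40 mm between the rows.
- stock0: finished pressed bar on the board, like bar (84 x 52 x 30 mm, origin at the centre of the underside, x along the 84 mm); to be left where it lies
- stock1: finished pressed bar on the board, like bar (84 x 52 x 30 mm, origin at the centre of the underside, x along the 84 mm); to be left where it lies
- stock2: finished pressed bar on the board, like bar (84 x 52 x 30 mm, origin at the centre of the underside, x along the 84 mm); to be left where it lies
- stock3: finished pressed bar on the board, like bar (84 x 52 x 30 mm, origin at the centre of the underside, x along the 84 mm); to be left where it lies
- stock4: finished pressed bar on the board, like bar (84 x 52 x 30 mm, origin at the centre of the underside, x along the 84 mm); to be left where it lies
- bottle: bystander: amber glass bottle, 60 mm diameter, 190 mm tall, standing; origin at the centre of its foot
- tin: bystander: round metal tin, 84 mm diameter, 60 mm high; origin at the centre of its foot
- scraper: bystander: spatula 200 mm long lying on the bench beyond the board, origin under its middle, x along its length
Things that resemble listed ones, but are neither listed nor needed, are in the scene too. What is shaped like the bar but pink is not meant.

How it is judged:
By the outcome, as a careful person would: the job done as asked, in the order asked, and still so for the second after the job is handed in, with the robot touching nothing.
It also fails if it takes over 67 s, if anything falls off the work surface, if the arm or the gripper's body presses on something with over 40 N, if the wrist force passes 120 N, or if a joint passes its speed limit or range.

## Working session

There is one attempt and no reset: what is moved stays moved. The work goes in short steps, Python scripts to look and compute and a tool call to move; the robot and the scene stay as the last step left them, time stands still between calls to the robot, and variables do not carry over. Pictures are saved under pics/ and viewed, at most 10 in all, crops included, and the job is handed in when it is done.

Besides the shell and the picture viewer there is one more tool, called after ">>>" as name([rows], argument=value, ...), one row to a line, values as JSON. servo_tool: Moves the arm, as the interface text tells. Its arguments: {"type":"object","properties":{"deltas":{"type":"array"},"fingers":{"type":"number"}},"required":["deltas"]}

```bash
ls; mkdir -p pics
python3 - <<'E'
from plant import bot
import cv2
for n in ("scene","side"):
    im=bot.capture(n); cv2.imwrite(f"pics/{n}0.png",im[:,:,::-1])
    m=bot.camera_model(n); print(n,m)
m=bot.camera_model("wrist");print(m); cv2.imwrite("pics/wrist0.png",bot.capture("wrist")[:,:,::-1])
print(bot.get_obs())
E
```

```text
pics
scene {'mtx': array([[437.1919349 ,   0.        , 313.42910463],
       [  0.        , 437.1919349 , 242.32418063],
       [  0.        ,   0.        ,   1.        ]]), 'dist': array([-0.10023821,  0.        ,  0.        ,  0.        ,  0.        ]), 'xyz': array([907.26011205, 482.34984142, 971.48797757]), 'rotation': array([-2.58553056, -0.01121427,  2.57460575])}
side {'mtx': array([[451.99927868,   0.        , 317.88509375],
       [  0.        , 451.99927868, 238.83692951],
       [  0.        ,   0.        ,   1.        ]]), 'dist': array([-0.07805526,  0.        ,  0.        ,  0.        ,  0.        ]), 'xyz': array([ 418.92288171, -659.18183847,  610.59417815]), 'rotation': array([-2.18541528e+00,  1.89451236e-03, -2.26995943e-01])}
{'mtx': array([[431.60359322,   0.        , 324.6186451 ],
       [  0.        , 431.60359322, 250.3642617 ],
       [  0.        ,   0.        ,   1.        ]]), 'dist': array([-0.10706443,  0.        ,  0.        ,  0.        ,  0.        ]), 'xyz': array([524.99256674,  66.25665772, 383.67736192]), 'rotation': array([2.89456299e+00, 1.48420388e-03, 2.40799900e-04])}
{'time': 0.15, 'joint_positions': array([-1.45978594e-01,  3.42556518e-01,  1.52477646e+00,  3.36087872e-06,
        1.27540425e+00, -1.46020816e-01]), 'dq': array([ 0.0001016 , -0.00289297, -0.00262825, -0.00103029,  0.00123173,
       -0.00131896]), 'tau': array([ 7.52666965e-04, -4.31470585e+01, -2.44352603e+01,  7.18239485e-02,
        5.38185902e-02, -1.32920518e-04]), 'tool_pos': array([5.24702992e+02, 7.81976999e-02, 2.26215189e+02]), 'tcp_rot': array([-3.14046073e+00, -1.69717380e-04,  1.57083747e+00]), 'contact_force': array([0.32004186, 0.29245303, 0.13717061]), 'moment': array([ 0.01365951, -0.03878803, -0.03478947]), 'finger_force': 0.0, 'grip_width': 91.769516722721}
```

View pics/scene0.png

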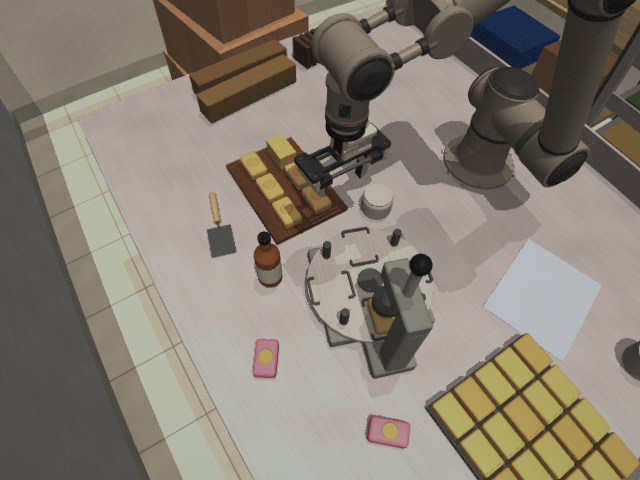

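View pics/side0.png

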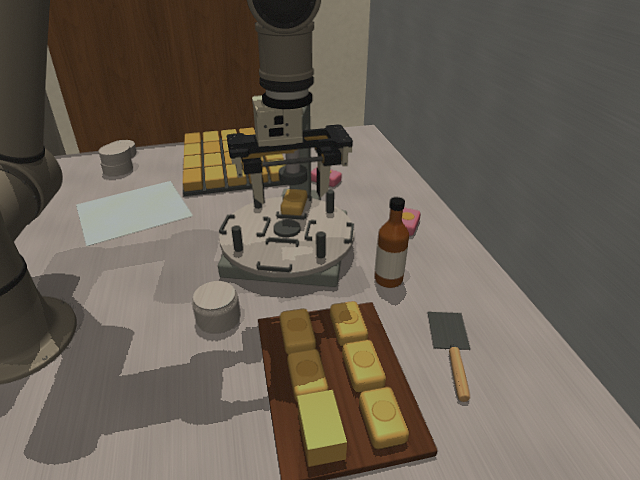

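The scene view shows the board at about (285,190), the dial at (370,280), and the stamp column at (400,320). In the side view the tall blank is at (322,428), the nearest piece of the board's robot-side column. The board corners are at about (258,318), (372,303), (437,452) and (281,478).

```bash
cat > h.py <<'E'
import numpy as np, cv2
from scipy.spatial.transform import Rotation as R
from plant import bot
def ray(m,px):
    u=cv2.undistortPoints(np.array(px,float).reshape(-1,1,2),m["mtx"],m["dist"]).reshape(-1,2)
    return R.from_euler("xyz",m["rotation"]).apply(np.c_[u,np.ones(len(u))])
def onplane(m,px,z):
    d=ray(m,px); return m["xyz"]+d*((z-m["xyz"][2])/d[:,2])[:,None]
def proj(m,P):
    r=R.from_euler("xyz",m["rotation"]).inv()
    q=r.apply(np.array(P,float).reshape(-1,3)-m["xyz"])
    return cv2.projectPoints(q,np.zeros(3),np.zeros(3),m["mtx"],m["dist"])[0].reshape(-1,2)
E
python3 - <<'E'
from h import *
np.set_printoptions(precision=1,suppress=True)
s=bot.camera_model("scene");d=bot.camera_model("side")
print("board side",onplane(d,[(258,318),(372,303),(437,452),(281,478)],16))
print("board scene",onplane(s,[(227,168),(280,237),(346,206)],16))
print("posts scene",onplane(s,[(327,243),(396,232),(344,310)],106))
print("posts side",onplane(d,[(237,228),(321,235),(330,193),(258,200)],106))
print("blank top side",onplane(d,[(298,394),(335,391),(347,457),(307,465)],60))
print("tin",onplane(s,[(378,193)],60),"bottle",onplane(s,[(264,239)],190))
for n,m in(("scene",s),("side",d)):
    im=bot.capture(n)
    cv2.imwrite(f"pics/{n}c.png",cv2.resize(im[200:390,220:480] if n=="scene" else im[150:300,180:420],None,fx=3,fy=3,interpolation=cv2.INTER_CUBIC)[:,:,::-1])
E
```

```text
board side [[ 443.8  -58.4   16. ]
 [ 660.   -67.9   16. ]
 [ 652.9 -375.2   16. ]
 [ 436.6 -361.1   16. ]]
board scene [[ 655.1 -359.    16. ]
 [ 644.   -72.6   16. ]
 [ 441.7  -63.9   16. ]]
posts scene [[584.4  52.2 106. ]
 [428.1 113.8 106. ]
 [646.2 211.9 106. ]]
posts side [[429.  111.4 106. ]
 [587.8  48.9 106. ]
 [646.1 206.6 106. ]
 [483.5 212.8 106. ]]
blank top side [[ 479.1 -267.4   60. ]
 [ 532.  -274.5   60. ]
 [ 521.4 -375.    60. ]
 [ 469.8 -373.9   60. ]]
tin [[366.3 -29.   60. ]] bottle [[723.1  14.9 190. ]]
```

View pics/scenec.png

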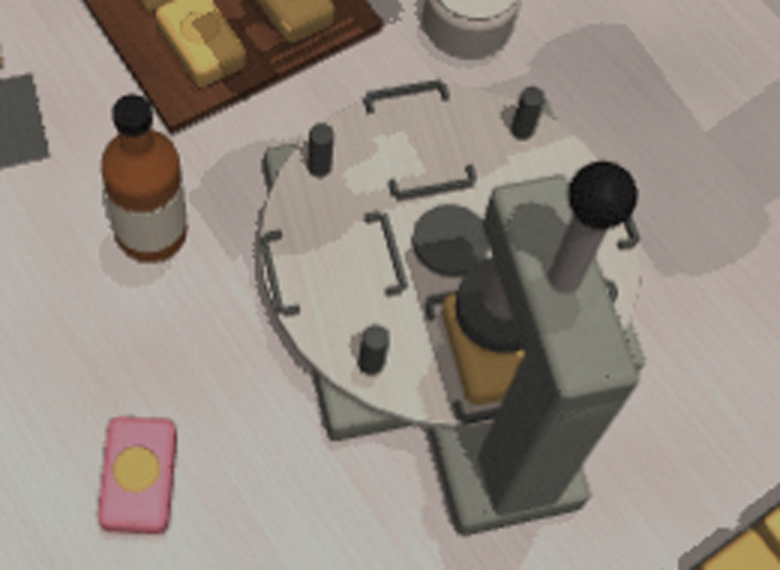

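The crop shows the empty nest on the far side at full-frame (330,288). Posts are at (327,243), (396,232) and (344,310), and the bar is under the head at (383,318). This puts the dial axis near (537,161) with press yaw about -21.3°. The blank is near (500,-310), so I'll move over it and look with the wrist camera.

>>> servo_tool([
  [[-0.05, -0.004, 0], [0, 0, 0]],
  [[-0.05, -0.004, 0], [0, 0, 0]],
  [[-0.05, -0.004, 0], [0, 0, 0]],
  [[-0.05, -0.004, 0], [0, 0, 0]],
  [[-0.05, -0.004, 0], [0, 0, 0]],
  [[-0.04, -0.002, 0], [0, 0, 0]],
  [[0, 0, 0], [0, 0, 0]],
  [[0, 0, 0], [0, 0, 0]],
], fingers=0.72)

```text
time: 1.25
tool_pos: [502.9, -289.4, 226.4]
tcp_rot: [-3.141, -0.001, 1.571]
contact_force: [-0.3, 0.0, 0.5]
grip_width: 66.1
finger_force: 0.0
```

Run:
```python
from h import *
np.set_printoptions(precision=1,suppress=True)
m=bot.camera_model("wrist");im=bot.capture("wrist");cv2.imwrite("pics/w1.png",im[:,:,::-1])
o=bot.get_obs();print(o["tool_pos"],o["tcp_rot"],m["xyz"],m["rotation"])
c=bot.capture("side"); sc=bot.capture("scene"); np.savez("a.npz",w=im,s=c,sc=sc)
hsv=cv2.cvtColor(im,cv2.COLOR_RGB2HSV)
mk=cv2.inRange(hsv,(18,90,90),(40,255,255)); mk=cv2.morphologyEx(mk,cv2.MORPH_OPEN,np.ones((5,5)))
for k in cv2.findContours(mk,0,2)[0]:
    if cv2.contourArea(k)>800:
        r=cv2.minAreaRect(k); b=cv2.boxPoints(r); print(r); print(onplane(m,b,60)[:,:2].tolist())
```

```text
[ 503.  -289.   226.6] [-3.1 -0.   1.6] [ 503.1 -223.4  384. ] [ 2.9  0.  -0. ]
((434.0025939941406, 250.70985412597656), (63.51311492919922, 98.24735260009766), 3.6913859844207764)
[[562.5176818193328, -343.861838620398], [564.0193959010124, -265.3135788859687], [613.0562115607851, -268.11426635017085], [614.4211428745359, -347.69403036485505]]
((324.4677734375, 254.6276397705078), (68.60057830810547, 110.78335571289062), 1.6365771293640137)
[[473.9590365512845, -353.4662460571677], [478.1744379631291, -264.4096308087027], [529.8357151842355, -265.88416158582504], [529.1099261139956, -355.1374163258637]]
((602.6982421875, 179.37838745117188), (12.957575798034668, 106.02786254882812), 21.948699951171875)
[[703.3261379401517, -284.9647943273408], [727.5803837447572, -207.5294950793276], [738.5783983660878, -210.67389025550597], [714.377106985562, -288.81725280936774]]
((441.20306396484375, 134.03195190429688), (67.97527313232422, 108.11563873291016), 2.602562189102173)
[[563.1046074587734, -255.39438075825785], [564.0099083498618, -177.58142309321244], [613.9446833747061, -178.52200663115613], [615.2566007057048, -257.27967037671345]]
((326.4999694824219, 130.99998474121094), (66.99998474121094, 107.99998474121094), 0.0)
[[479.2637937309993, -254.43669420385805], [480.3007788435281, -177.00040975047364], [528.2205148860152, -176.98611496372746], [529.3797290325617, -254.427172662699]]
((448.5, 33.0), (66.0, 69.0), 90.0)
[[565.7337011513773, -123.39975197811131], [615.4653436105716, -121.37667840016758], [617.3926126485042, -167.42430215181815], [566.8574791018851, -168.8388072526743]]
((328.5, 30.5), (61.0, 69.0), 90.0)
[[481.4863585738185, -124.17882002087998], [529.782334596463, -124.12796597579882], [530.2261031397258, -165.89916761047806], [481.13149365156517, -165.9370360155481]]
```

View pics/w1.png

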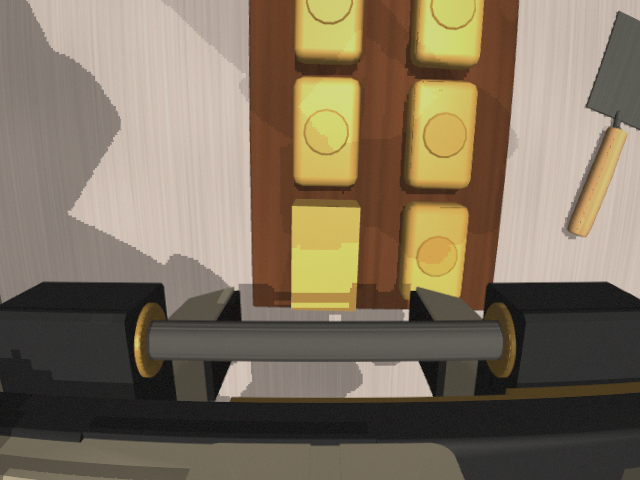

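The wrist view shows the blank's top face spanning columns 291–360 and rows 207–309. The board's left edge runs from (249,0) to (253,307), and its right edge from (518,0) to (494,308).

Run:
```python
from h import *
np.set_printoptions(precision=1,suppress=True)
m=bot.camera_model("wrist");g=np.load("a.npz");im=g["w"]
print("top",onplane(m,[(292,207),(360,207),(291,309),(357,309)],60)[:,:2])
print("board",onplane(m,[(249,2),(253,305),(518,2),(494,305)],16)[:,:2])
# neighbour marks (raised disc centre) z~46
print("marks",onplane(m,[(326,132),(445,135),(437,256),(453,5),(329,3)],47)[:,:2])
# subpixel blank edges
h=cv2.cvtColor(im,cv2.COLOR_RGB2HSV).astype(int)
for r in (225,250,275,295): 
    x=np.where(h[r,270:380,2]>150)[0]; print(r,x.min()+270,x.max()+270)
d=bot.camera_model("side"); s=bot.camera_model("scene")
cv2.imwrite("pics/s2.png",np.hstack([cv2.resize(g["s"][290:480,230:450],None,fx=2,fy=2),cv2.resize(g["sc"][120:260,210:360],(360,380))])[:,:,::-1])
print(proj(d,[[478,-265,60],[530,-265,60],[530,-349,60],[478,-349,60]]))
print("bottle side",onplane(d,[(397,203)],190),"tin",onplane(d,[(216,293)],60))
```

```text
top [[ 478.7 -270.6]
 [ 530.2 -270.5]
 [ 476.4 -353.1]
 [ 529.6 -353.1]]
board [[ 442.7 -111.2]
 [ 438.1 -367.1]
 [ 660.7 -106.4]
 [ 660.6 -367.5]]
marks [[ 504.3 -214.9]
 [ 595.6 -216.3]
 [ 595.  -312.3]
 [ 597.7 -121.2]
 [ 506.3 -121.8]]
225 292 359
250 292 358
275 291 357
295 292 355
[[296.9 392.7]
 [332.  385.9]
 [347.9 437.4]
 [309.2 445.8]]
bottle side [[718.2  -0.9 190. ]] tin [[375.  -22.9  60. ]]
```

View pics/s2.png

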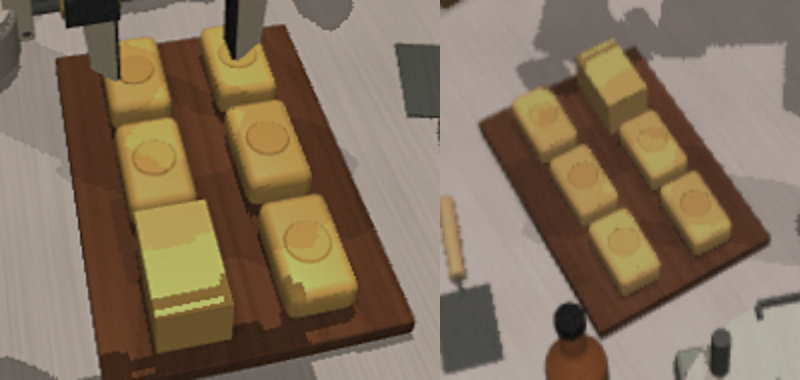

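The two crops confirm that the blank is alone at the board's end in the robot-side row, with clear gaps for the fingers. I put its centre at (503.5,-311.7), with the row turned about -0.8° from the tool.

>>> servo_tool([
  [[-0.0225, 0.0005, 0], [0, 0, 0.8]],
  [[0, 0, 0.05], [0, 0, 0]],
  [[0, 0, 0.05], [0, 0, 0]],
  [[0, 0, 0.04], [0, 0, 0]],
  [[0, 0, 0.03], [0, 0, 0]],
  [[0, 0, 0.02], [0, 0, 0]],
  [[0, 0, 0.01], [0, 0, 0]],
  [[0, 0, 0], [0, 0, 0]],
  [[0, 0, 0], [0, 0, 0]],
])

```text
time: 2.52
tool_pos: [504.1, -313.1, 27.7]
tcp_rot: [3.14, 0.001, 1.557]
contact_force: [-0.4, -0.6, 0.3]
grip_width: 66.2
finger_force: 0.0
```

>>> servo_tool([
  [[0, 0, 0], [0, 0, 0]],
  [[0, 0, 0], [0, 0, 0]],
  [[0, 0, 0], [0, 0, 0]],
  [[0, 0, 0], [0, 0, 0]],
  [[0, 0, 0], [0, 0, 0]],
  [[0, 0, 0], [0, 0, 0]],
], fingers=0.4)

```text
time: 3.28
tool_pos: [503.7, -312.7, 27.4]
tcp_rot: [3.141, 0.001, 1.557]
contact_force: [-2.0, 0.1, 5.4]
grip_width: 51.9
finger_force: 30.0
```

>>> servo_tool([
  [[0, 0, -0.015], [0, 0, 0]],
  [[0, 0, -0.03], [0, 0, 0]],
  [[0, 0, -0.05], [0, 0, 0]],
  [[0, 0, -0.05], [0, 0, 0]],
  [[0, 0, -0.05], [0, 0, 0]],
  [[0.03, 0.005, -0.02], [0, 0, 0]],
  [[0.045, 0.008, 0], [0, 0, 0]],
  [[0.05, 0.008, 0], [0, 0, 0]],
  [[0.05, 0.008, 0], [0, 0, 0]],
  [[0.05, 0.008, 0], [0, 0, 0]],
  [[0.045, 0.008, 0], [0, 0, 0]],
  [[0.035, 0.004, 0], [0, 0, 0]],
  [[0.015, 0, 0], [0, 0, 0]],
  [[0, 0, 0], [0, 0, 0]],
  [[0, 0, 0], [0, 0, 0]],
  [[0, 0, 0], [0, 0, 0]],
])

```text
time: 5.28
tool_pos: [556.9, 5.6, 241.7]
tcp_rot: [-3.142, 0.0, 1.555]
contact_force: [1.1, 0.4, -3.1]
grip_width: 51.5
finger_force: 30.0
```

Run:
```python
from h import *
np.set_printoptions(precision=1,suppress=True)
m=bot.camera_model("wrist");im=bot.capture("wrist");cv2.imwrite("pics/w2.png",im[:,:,::-1])
o=bot.get_obs();print(o["tool_pos"],o["tcp_rot"],m["xyz"],m["rotation"])
np.save("w2.npy",im)
c=np.array([537.3,161.])
for a in (-66.3,23.7,113.7,203.7):
    t=np.radians(a);print(proj(m,[[*(c+122*np.array([np.cos(t),np.sin(t)])),106]]))
```

```text
[556.9   5.7 241.7] [-3.1  0.   1.6] [558.1  71.8 399.3] [ 2.9  0.  -0. ]
[[367.1 175.6]]
[[464.5 -76.1]]
[[ 210.6 -165.2]]
[[124.5  86.8]]
```

View pics/w2.png

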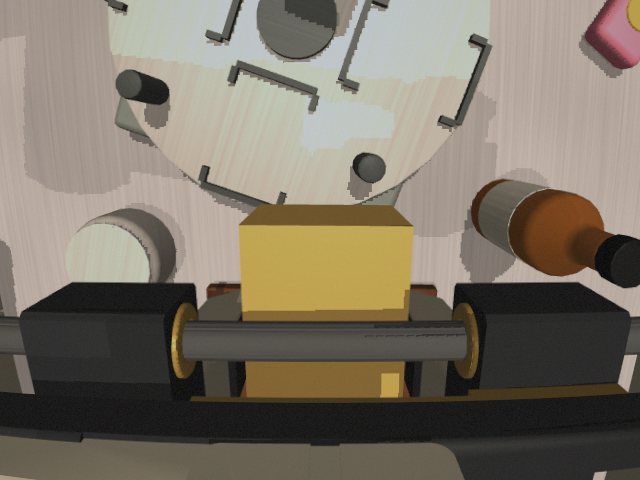

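The wrist view shows post tops at about (130,83) and (370,169). The load nest's outer lip runs from (482,38) to (449,122), and its inner lip ends near (347,84).

Run:
```python
from h import *
np.set_printoptions(precision=1,suppress=True)
m=bot.camera_model("wrist");im=np.load("w2.npy")
P=onplane(m,[(130,83),(371,169)],106)[:,:2];print("posts",P)
d=P[1]-P[0];mid=P.mean(0);n=np.array([-d[1],d[0]])/np.linalg.norm(d)
a=np.degrees(np.arctan2(d[1],d[0]));print("sep",np.linalg.norm(d),172.5,"yaw",a,"axis",mid+n*86.3)
g=cv2.cvtColor(im,cv2.COLOR_RGB2GRAY)
print("lip outer",onplane(m,[(488,40),(459,124)],58)[:,:2])
u=np.r_[im[0:130,320:500]]
cv2.imwrite("pics/w2c.png",cv2.resize(im[0:200,100:500],None,fx=2,fy=3,interpolation=cv2.INTER_CUBIC)[:,:,::-1])
# predicted nest corners
for c,y in (((537.3,161),-21.3),(mid+n*86.3,a)):
  r=np.radians(y);M=np.array([[np.cos(r),-np.sin(r)],[np.sin(r),np.cos(r)]])
  q=np.array([[95+51,35],[95+51,-35],[95-51,-35],[95-51,35]])@M.T+c
  print(proj(m,np.c_[q,[58]*4]).tolist())
```

```text
posts [[429.6 114.3]
 [589.   53.8]]
sep 170.45348734574085 172.5 yaw -20.79396063874299 axis [539.9 164.7]
lip outer [[682.8 147.9]
 [662.3  85. ]]
[[491.8457572599271, 50.06703304709427], [456.3854759563749, 136.69370833108127], [333.7540120729518, 87.65548307423637], [367.1430449040663, -2.8194158492090367]]
[[495.62535945224704, 43.34859612915869], [460.9035946569795, 130.38889018821015], [337.7488000307372, 82.17021852453445], [370.47461406391864, -8.671201922149095]]
```

View pics/w2c.png

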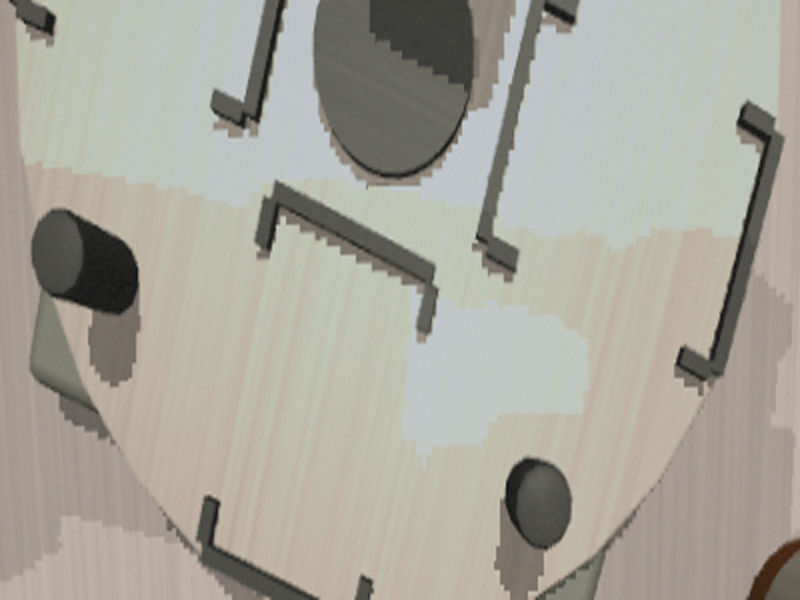

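The enlarged crop gives lip corners, in full-frame pixels, at (491,45), (460,124), (340,79), (237.5,61.5) and (317.5,89), and post tops at (129,83.5) and (372.5,168). I'll fit these rigidly.

Run:
```python
from h import *
from scipy.optimize import least_squares
np.set_printoptions(precision=1,suppress=True)
m=bot.camera_model("wrist")
px=[(491,45),(460,124),(340,79),(237.5,61.5),(317.5,89),(129,83.5),(372.5,168)]
L=np.array([[146,35],[146,-35],[44,-35],[-35,-44],[35,-44],[-86.3,-86.3],[86.3,-86.3]])
z=[58]*5+[106]*2
W=np.array([onplane(m,[p],h)[0,:2] for p,h in zip(px,z)])
f=lambda v:(L@np.array([[np.cos(v[2]),-np.sin(v[2])],[np.sin(v[2]),np.cos(v[2])]]).T+v[:2]-W).ravel()
r=least_squares(f,[537,161,-.37]);v=r.x;print(v[:2],np.degrees(v[2]));print(f(v).reshape(-1,2))
c,s=np.cos(v[2]),np.sin(v[2]);t=v[:2]+95*np.array([c,s]);print("load",t,"unload",v[:2]-95*np.array([c,s]))
o=bot.get_obs();print(o["tool_pos"],np.degrees(o["tcp_rot"]))
```

```text
[538.6 164.9] -20.087784290296543
[[ 2.5  3.3]
 [ 0.6 -3.1]
 [-2.4 -1.8]
 [-2.8  2.4]
 [ 3.1 -0. ]
 [-1.  -0.5]
 [ 0.  -0.2]]
load [627.8 132.3] unload [449.4 197.5]
[556.9   5.7 241.7] [-180.     0.    89.1]
```

>>> servo_tool([
  [[0.02, 0.03, 0.02], [0, 0, 0]],
  [[0.02, 0.03, 0.015], [0, 0, 0]],
  [[0.01, 0.01, 0.007], [0, 0, 0]],
  [[0, 0, 0], [0, 0, 0]],
  [[0, 0, 0], [0, 0, 0]],
  [[0, 0, 0], [0, 0, 0]],
  [[0, 0, 0], [0, 0, 0]],
])

```text
time: 6.2
tool_pos: [627.5, 55.4, 200.5]
tcp_rot: [3.141, 0.0, 1.556]
contact_force: [-0.5, -0.6, -2.9]
grip_width: 51.7
finger_force: 30.0
```

Run:
```python
from h import *
np.set_printoptions(precision=1,suppress=True)
m=bot.camera_model("wrist");im=bot.capture("wrist");np.save("w3.npy",im)
o=bot.get_obs();print(o["tool_pos"],o["tcp_rot"],m["xyz"],m["rotation"])
cv2.imwrite("pics/w3c.png",cv2.resize(im[30:240,150:450],(800,560),interpolation=cv2.INTER_CUBIC)[:,:,::-1])
```

```text
[627.6  55.5 200.4] [3.1 0.  1.6] [628.5 121.6 358. ] [ 2.9 -0.  -0. ]
```

View pics/w3c.png

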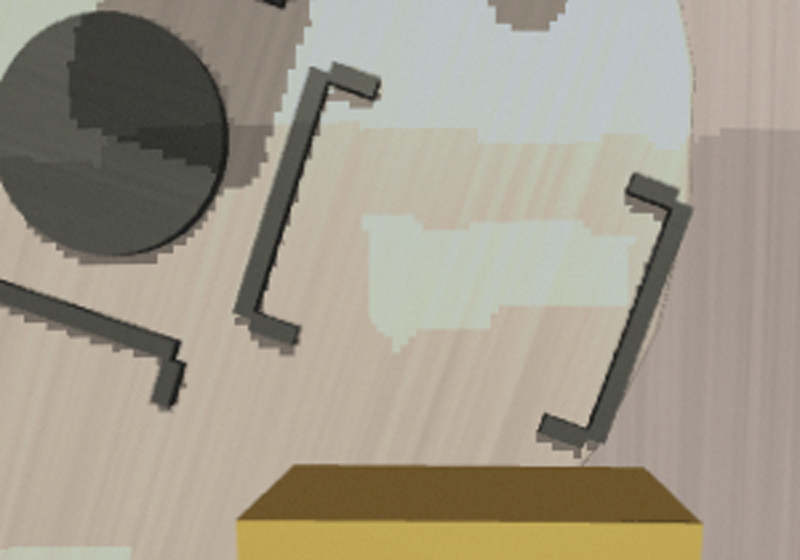

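The crop shows the load nest's end-lip outer corners at crop (236,310), (312,68), (691,208) and (603,440), which is 0.375 px per crop px from an origin of (150,30).

Run:
```python
from h import *
np.set_printoptions(precision=1,suppress=True)
m=bot.camera_model("wrist")
q=np.array([(236,310),(312,68),(691,208),(603,440)])*.375+[150,30]
W=onplane(m,q,58)[:,:2];print(W,W.mean(0))
A,B,C,D=W
ang=lambda v:np.degrees(np.arctan2(v[1],v[0]))
print("len",np.linalg.norm((C+D-A-B)/2),"wid",np.linalg.norm(A-B),np.linalg.norm(C-D))
print("yaw rad",ang(C+D-A-B),"yaw tang",ang(B-A)-90,ang(C-D)-90)
hub=onplane(m,np.array([[110,135]])*.375+[150,30],55);print("hub",hub)
y=np.radians(ang(C+D-A-B));print("axis",W.mean(0)-95*np.array([np.cos(y),np.sin(y)]))
# blank bottom edge in hand (z=bottom ~ tcp-11)
b=np.array([(237,521),(703,521)])*.375+[150,30]
o=bot.get_obs();print(onplane(m,b,o["tool_pos"][2]-11.5)[:,:2],o["tool_pos"])
# side edges of blank bottom corners at crop (290,465),(648,465) top far edge
```

```text
[[569.9 120.1]
 [591.6 178.8]
 [685.8 143.8]
 [664.1  85.2]] [627.9 132. ]
len 100.42973942320951 wid 62.54802307687713 62.45637507666699
yaw rad -20.339739920310794 yaw tang -20.278614537423977 -20.355091882176723
hub [[539.2 164.8  55. ]]
axis [538.8 165. ]
[[593.9  89.8]
 [663.8  88.8]] [627.6  55.5 200.4]
```

>>> servo_tool([
  [[0, 0, 0], [0, 0, -10]],
  [[0, 0, 0], [0, 0, -10]],
  [[0, 0, 0], [0, 0, -10]],
  [[0, 0, 0], [0, 0, -10]],
  [[0, 0, 0], [0, 0, -10]],
  [[0, 0, 0], [0, 0, -10]],
  [[0, 0, 0], [0, 0, -10]],
  [[0.01, 0.028, 0.01], [0, 0, -0.5]],
  [[0.01, 0.028, 0.02], [0, 0, 0]],
  [[0.0057, 0.0158, 0.02], [0, 0, 0]],
  [[0, 0, 0.02], [0, 0, 0]],
  [[0, 0, 0], [0, 0, 0]],
  [[0, 0, 0], [0, 0, 0]],
  [[0, 0, 0], [0, 0, 0]],
])

```text
time: 8.0
tool_pos: [629.4, 131.8, 131.1]
tcp_rot: [3.141, 0.002, 2.787]
contact_force: [0.6, 0.3, -1.9]
grip_width: 51.8
finger_force: 30.0
```

```bash
cat > go.py <<'E'
import sys
from h import *
def need(x,y,z,yaw):
    o=bot.get_obs();r=R.from_euler("xyz",o["tcp_rot"]);print(o["tool_pos"],np.degrees(o["tcp_rot"]))
    w=np.array([x,y,z])-o["tool_pos"]
    t=R.from_euler("xyz",[np.pi,0,np.radians(yaw)])
    print("tool shift mm",r.inv().apply(w).round(1),"rotvec deg",np.degrees((r.inv()*t).as_rotvec()).round(2))
need(*map(float,sys.argv[1:]))
E
python3 go.py 628.4 131.8 61.7 159.7
```

```text
[629.41283795 131.78220177 131.05427686] [1.79947175e+02 1.15834703e-01 1.59672066e+02]
tool shift mm [ 1.1 -0.4 69.4] rotvec deg [ 0.05  0.12 -0.03]
```

>>> servo_tool([
  [[0.001, -0.0004, 0.02], [0, 0, 0]],
  [[0, 0, 0.02], [0, 0, 0]],
  [[0, 0, 0.014], [0, 0, 0]],
  [[0, 0, 0.008], [0, 0, 0]],
  [[0, 0, 0.004], [0, 0, 0]],
  [[0, 0, 0], [0, 0, 0]],
  [[0, 0, 0], [0, 0, 0]],
])

```text
time: 8.88
tool_pos: [628.1, 132.1, 64.4]
tcp_rot: [3.141, 0.001, 2.787]
contact_force: [-0.1, -0.4, -2.8]
grip_width: 51.6
finger_force: 30.0
```

```bash
python3 go.py 628.4 131.8 61.7 159.7
python3 - <<'E'
from h import *
im=bot.capture("wrist")[:,:,::-1]; s=bot.capture("scene")[:,:,::-1][225:345,280:440]
cv2.imwrite("pics/p4.png",np.hstack([cv2.resize(im[:300],(440,330)),cv2.resize(s,(360,330))[:, :]]))
E
```

```text
[628.06718991 132.08828213  64.35354849] [1.79971769e+02 6.13245395e-02 1.59701250e+02]
tool shift mm [-0.4 -0.2  2.7] rotvec deg [0.03 0.06 0.  ]
```

View pics/p4.png

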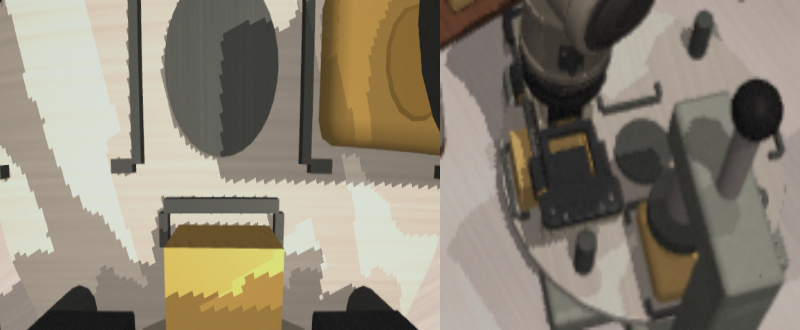

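The blank sits squarely between the nest's lips at wrist-crop (222,215) and is about 3 mm up. I'll lower it gently and release.

>>> servo_tool([
  [[0, 0, 0.001], [0, 0, 0]],
  [[0, 0, 0.001], [0, 0, 0]],
  [[0, 0, 0.0007], [0, 0, 0]],
  [[0, 0, 0], [0, 0, 0]],
  [[0, 0, 0], [0, 0, 0]],
])

```text
time: 9.6
tool_pos: [627.7, 132.1, 61.4]
tcp_rot: [3.141, 0.0, 2.787]
contact_force: [-2.2, -0.1, 2.6]
grip_width: 51.9
finger_force: 30.0
```

>>> servo_tool([
  [[0, 0, 0], [0, 0, 0]],
  [[0, 0, 0], [0, 0, 0]],
  [[0, 0, 0], [0, 0, 0]],
  [[0, 0, 0], [0, 0, 0]],
  [[0, 0, -0.01], [0, 0, 0]],
  [[0, 0, -0.03], [0, 0, 0]],
  [[0, 0, -0.04], [0, 0, 0]],
  [[0, 0, -0.04], [0, 0, 0]],
  [[0, 0, -0.03], [0, 0, 0]],
  [[0, 0, 0], [0, 0, 0]],
  [[0, 0, 0], [0, 0, 0]],
], fingers=0.74)

```text
time: 10.98
tool_pos: [627.2, 132.0, 210.4]
tcp_rot: [-3.141, -0.001, 2.787]
contact_force: [-1.0, 0.2, 0.5]
grip_width: 67.7
finger_force: 0.0
```

```bash
python3 go.py 424.4 122.7 200 115
python3 - <<'E'
from h import *
c=np.array([538.8,165.])
print(bot.get_obs()["joint_positions"].round(2))
for a in (0,80,90):
    t=np.radians(-20.3+225+a); print(a,c+122*np.array([np.cos(t),np.sin(t)]),np.degrees(t))
E
```

```text
[627.17103267 131.98789191 210.3582119 ] [-1.79969703e+02 -5.52402837e-02  1.59700272e+02]
tool shift mm [186.9 -79.1  10.6] rotvec deg [-5.00e-02 -4.00e-02  4.47e+01]
[ 0.09  0.57  1.2  -0.    1.37 -1.13]
0 [427.96200234 114.020217  ] 204.7
80 [569.75846924  46.99333416] 284.7
90 [589.779783    54.16200234] 294.7
```

>>> servo_tool([
  [[0.02, -0.04, 0], [0, 0, 0]],
  [[0.02, -0.04, 0], [0, 0, 0]],
  [[0.02, -0.04, 0], [0, 0, 0]],
  [[0, 0, 0], [0, 0, 10]],
  [[0, 0, 0], [0, 0, 10]],
  [[0, 0, 0], [0, 0, 10]],
  [[0, 0, 0], [0, 0, 10]],
  [[0, 0, 0], [0, 0, 10]],
  [[0, 0, 0], [0, 0, 10]],
  [[0, 0, 0], [0, 0, 10]],
  [[0, 0, 0], [0, 0, 10]],
  [[0, 0, 0], [0, 0, 10]],
  [[0, 0, 0], [0, 0, 10]],
  [[0, 0, 0], [0, 0, 10]],
  [[0, 0, 0], [0, 0, 10]],
  [[0, 0, 0], [0, 0, 10]],
  [[0, 0, 0], [0, 0, 5]],
  [[0, 0, 0], [0, 0, 0]],
  [[0, 0, 0], [0, 0, 0]],
])

```text
time: 13.35
tool_pos: [529.4, 40.3, 210.3]
tcp_rot: [-3.141, 0.001, 0.433]
contact_force: [-0.4, -0.2, 0.2]
grip_width: 68.4
finger_force: 0.0
```

>>> servo_tool([
  [[-0.02, -0.037, 0.02], [0, 0, 0]],
  [[-0.02, -0.037, 0.02], [0, 0, 0]],
  [[-0.02, -0.035, 0.02], [0, 0, 0]],
  [[0, 0, 0], [0, 0, 0]],
  [[0, 0, 0], [0, 0, 0]],
  [[0, 0, 0], [0, 0, 0]],
])

```text
time: 14.1
tool_pos: [431.0, 113.8, 151.6]
tcp_rot: [3.141, -0.002, 0.431]
contact_force: [0.1, 0.0, 0.2]
grip_width: 68.0
finger_force: 0.0
```

```bash
python3 go.py 428.5 114.2 66 24.7
python3 - <<'E'
from h import *
m=bot.camera_model("wrist");im=bot.capture("wrist");np.save("w5.npy",im);s=bot.capture("scene")
cv2.imwrite("pics/p5.png",np.hstack([cv2.resize(im,(480,360)),cv2.resize(s[200:380,260:440],(320,360))])[:,:,::-1])
E
```

```text
[431.02356247 113.8294568  151.55035845] [ 1.79956787e+02 -9.49442293e-02  2.46770202e+01]
tool shift mm [-2.3 -1.5 85.5] rotvec deg [ 0.04 -0.09 -0.02]
```

View pics/p5.png

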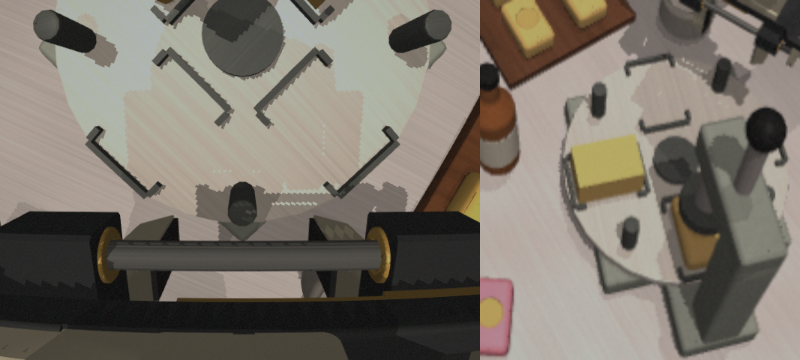

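The blank lies flat in its nest, and post2 sits centred between the fingers at crop (243,205). Next I'll lower, grip the post and swing it through the arc.

>>> servo_tool([
  [[-0.0023, -0.0015, 0.02], [0, 0, 0]],
  [[0, 0, 0.03], [0, 0, 0]],
  [[0, 0, 0.025], [0, 0, 0]],
  [[0, 0, 0.01], [0, 0, 0]],
  [[0, 0, 0], [0, 0, 0]],
  [[0, 0, 0], [0, 0, 0]],
])

```text
time: 14.95
tool_pos: [427.8, 114.7, 66.8]
tcp_rot: [3.141, -0.002, 0.431]
contact_force: [-0.2, 0.3, -0.2]
grip_width: 68.0
finger_force: 0.0
```

>>> servo_tool([
  [[0, 0, 0], [0, 0, 0]],
  [[0, 0, 0], [0, 0, 0]],
  [[0, 0, 0], [0, 0, 0]],
  [[0, 0, 0], [0, 0, 0]],
  [[0, 0, 0], [0, 0, 0]],
  [[0, 0, 0], [0, 0, 0]],
  [[0, 0, 0], [0, 0, 0]],
  [[0, 0, 0], [0, 0, 0]],
], fingers=0.1)

```text
time: 15.95
tool_pos: [427.0, 114.7, 66.0]
tcp_rot: [3.141, -0.0, 0.431]
contact_force: [-0.3, -0.4, -0.3]
grip_width: 19.5
finger_force: 30.0
```

>>> servo_tool([
  [[0.0001, 0.0043, 0], [0, 0, -2]],
  [[0.0003, 0.0085, 0], [0, 0, -4]],
  [[0.0003, 0.0085, 0], [0, 0, -4]],
  [[0.0003, 0.0085, 0], [0, 0, -4]],
  [[0.0003, 0.0085, 0], [0, 0, -4]],
  [[0.0003, 0.0085, 0], [0, 0, -4]],
  [[0.0003, 0.0085, 0], [0, 0, -4]],
  [[0.0003, 0.0085, 0], [0, 0, -4]],
  [[0.0003, 0.0085, 0], [0, 0, -4]],
  [[0.0003, 0.0085, 0], [0, 0, -4]],
])

```text
time: 17.2
tool_pos: [480.6, 56.8, 66.0]
tcp_rot: [-3.139, 0.002, 1.097]
contact_force: [-5.1, -1.7, 4.8]
grip_width: 19.6
finger_force: 30.0
```

Run:
```python
from h import *
o=bot.get_obs();p=o["tool_pos"][:2]-[538.8,165];print(np.hypot(*p),np.degrees(np.arctan2(p[1],p[0]))%360-204.7,o["tool_pos"],np.degrees(o["tcp_rot"]),o["contact_force"],o["moment"])
```

```text
122.83474286811581 37.016879010186244 [480.59736059  56.82963982  66.03671121] [-1.79861184e+02  1.05714319e-01  6.28352533e+01] [-5.05920887 -1.69501063  4.84879423] [-0.44530679  0.58415394 -0.12977891]
```

>>> servo_tool([
  [[0.0003, 0.0085, 0], [0, 0, -4]],
  [[0.0003, 0.0085, 0], [0, 0, -4]],
  [[0.0003, 0.0085, 0], [0, 0, -4]],
  [[0.0003, 0.0085, 0], [0, 0, -4]],
  [[0.0003, 0.0085, 0], [0, 0, -4]],
  [[0.0003, 0.0085, 0], [0, 0, -4]],
  [[0.0003, 0.0085, 0], [0, 0, -4]],
  [[0.0003, 0.0085, 0], [0, 0, -4]],
  [[0.0003, 0.0085, 0], [0, 0, -4]],
  [[0.0003, 0.0085, 0], [0, 0, -4]],
  [[0.0003, 0.0085, 0], [0, 0, -4]],
  [[0.0003, 0.0085, 0], [0, 0, -4]],
  [[0.0001, 0.0043, 0], [0, 0, -2]],
  [[0.0001, 0.0043, 0], [0, 0, -2]],
  [[0, 0, 0], [0, 0, 0]],
  [[0, 0, 0], [0, 0, 0]],
])

```text
time: 19.2
tool_pos: [589.4, 53.5, 66.1]
tcp_rot: [3.141, 0.002, 2.002]
contact_force: [1.5, -6.6, -0.2]
grip_width: 19.5
finger_force: 30.0
```

Run:
```python
from h import *
o=bot.get_obs();p=o["tool_pos"][:2]-[538.8,165];print(np.hypot(*p),np.degrees(np.arctan2(p[1],p[0]))%360-204.7,o["tool_pos"],np.degrees(o["tcp_rot"]),o["contact_force"],o["moment"])
```

```text
122.42816927874792 89.69876804765835 [589.37322176  53.50557918  66.08151608] [1.79991191e+02 1.39456399e-01 1.14723233e+02] [ 1.5325492  -6.60123257 -0.21346453] [-0.90403957 -0.20816195  0.26606245]
```

>>> servo_tool([
  [[0, 0, 0], [0, 0, 0]],
  [[0, 0, 0], [0, 0, 0]],
  [[0, 0, 0], [0, 0, 0]],
  [[0, 0, 0], [0, 0, 0]],
  [[0, 0, -0.02], [0, 0, 0]],
  [[0, 0, -0.04], [0, 0, 0]],
  [[0, 0, -0.05], [0, 0, 0]],
  [[0.01, -0.01, -0.024], [0, 0, 0]],
  [[0.035, -0.02, 0], [0, 0, 0]],
  [[0.04, -0.02, 0], [0, 0, 0]],
  [[0.028, -0.016, 0], [0, 0, 0]],
  [[0, 0, 0], [0, 0, 0]],
  [[0, 0, 0], [0, 0, 0]],
  [[0, 0, 0], [0, 0, 0]],
], fingers=0.6)

```text
time: 20.95
tool_pos: [482.3, 129.6, 199.9]
tcp_rot: [3.141, 0.0, 2.001]
contact_force: [0.0, -0.5, -0.5]
grip_width: 55.3
finger_force: 0.0
```

Run:
```python
from h import *
np.set_printoptions(precision=1,suppress=True)
m=bot.camera_model("wrist");im=bot.capture("wrist");np.save("w6.npy",im)
print(bot.get_obs()["tool_pos"])
hsv=cv2.cvtColor(im,cv2.COLOR_RGB2HSV)
mk=cv2.inRange(hsv,(12,100,40),(40,255,255)); mk[280:]=0; mk=cv2.morphologyEx(mk,cv2.MORPH_OPEN,np.ones((5,5)))
ctr=proj(m,[[449.7,198,70]])[0];print("pred",ctr)
for k in cv2.findContours(mk,0,2)[0]:
    if cv2.contourArea(k)>800:
        r=cv2.minAreaRect(k);b=onplane(m,cv2.boxPoints(r),70)[:,:2]
        e=[b[1]-b[0],b[2]-b[1]];e.sort(key=np.linalg.norm);l=e[1]
        print(r[0],"centre",b.mean(0),"size",np.linalg.norm(l),np.linalg.norm(e[0]),"yaw",np.degrees(np.arctan2(l[1],l[0])))
for a in (80,86,88,90):  # post top position check
    t=np.radians(a-20.3+135);c=[538.8+122*np.cos(t),165+122*np.sin(t),106];print(a,proj(m,[c]))
g=cv2.cvtColor(im,cv2.COLOR_RGB2GRAY);lip=((g<105)&(hsv[:,:,1]<80)).astype(np.uint8);lip[280:]=0
for k in cv2.findContours(lip,0,2)[0]:
    if cv2.contourArea(k)>150: print("dark",cv2.minAreaRect(k),cv2.boundingRect(k))
```

```text
[482.2 129.5 199.9]
pred [322.2 126.9]
(321.7697448730469, 125.6514663696289) centre [449.6 198.3] size 83.28441041031637 51.71575081676306 yaw -19.80799168804424
(531.3662109375, 125.48455810546875) centre [575.5 259. ] size 101.22846352360635 65.55535266537046 yaw 69.17688286183883
80 [[232.1 205.7]]
86 [[230.6 226.8]]
88 [[230.6 233.8]]
90 [[230.8 240.8]]
dark ((468.0505676269531, 257.7191467285156), (23.323415756225586, 72.87886047363281), 62.969139099121094) (438, 236, 68, 44)
dark ((353.49725341796875, 263.4475402832031), (67.6397705078125, 24.082731246948242), 41.987213134765625) (321, 236, 65, 44)
dark ((596.60009765625, 232.20001220703125), (70.83500671386719, 30.990318298339844), 18.43494987487793) (563, 213, 69, 41)
dark ((237.34231567382812, 231.9884796142578), (32.275733947753906, 48.85212326049805), 37.87498474121094) (216, 211, 44, 45)
dark ((415.5, 224.0), (82.0, 85.0), 90.0) (373, 183, 86, 83)
dark ((468.0155029296875, 173.44699096679688), (99.26598358154297, 26.278987884521484), 49.9697380065918) (431, 128, 80, 87)
dark ((365.6246337890625, 171.67271423339844), (25.217605590820312, 101.91757202148438), 45.43736267089844) (322, 128, 85, 85)
dark ((277.1640930175781, 82.33338928222656), (27.618486404418945, 105.21121215820312), 43.23760986328125) (236, 38, 87, 92)
dark ((432.5000305175781, 35.0), (34.64822769165039, 58.68986129760742), 45.0) (408, 9, 51, 52)
dark ((577.0, 96.0), (192.0, 124.0), 90.0) (515, 0, 125, 193)
dark ((525.7500610351562, 14.249967575073242), (5.656853675842285, 44.547725677490234), 45.0) (508, 0, 36, 31)
```

>>> servo_tool([
  [[0, 0, 0], [0, 0, -9]],
  [[0, 0, 0], [0, 0, -9]],
  [[0, 0, 0], [0, 0, -9]],
  [[0, 0, 0], [0, 0, -9]],
  [[0, 0, 0], [0, 0, -9]],
  [[0.02, 0.02, 0.01], [0, 0, 0]],
  [[0.02, 0.02, 0.02], [0, 0, 0]],
  [[0.0145, 0.0132, 0.02], [0, 0, 0]],
  [[0, 0, 0.02], [0, 0, 0]],
  [[0, 0, 0], [0, 0, 0]],
  [[0, 0, 0], [0, 0, 0]],
  [[0, 0, 0], [0, 0, 0]],
], fingers=0.74)

```text
time: 22.5
tool_pos: [449.7, 198.7, 130.8]
tcp_rot: [3.141, 0.001, 2.787]
contact_force: [0.1, -0.1, 0.6]
grip_width: 68.0
finger_force: 0.0
```

```bash
python3 go.py 449.6 198.3 53 159.8
python3 - <<'E'
from h import *
print(bot.get_obs()["joint_positions"].round(2))
E
```

```text
[449.67349806 198.70341008 130.84788119] [1.79945672e+02 8.14220448e-02 1.59661003e+02]
tool shift mm [ 0.  -0.5 77.8] rotvec deg [ 0.05  0.08 -0.14]
[ 0.26  0.38  1.75 -0.    1.   -0.96]
```

>>> servo_tool([
  [[0, -0.0004, 0.025], [0, 0, 0]],
  [[0, 0, 0.025], [0, 0, 0]],
  [[0, 0, 0.015], [0, 0, 0]],
  [[0, 0, 0.008], [0, 0, 0]],
  [[0, 0, 0.004], [0, 0, 0]],
  [[0, 0, 0], [0, 0, 0]],
  [[0, 0, 0], [0, 0, 0]],
  [[0, 0, 0], [0, 0, 0]],
])

```text
time: 23.5
tool_pos: [449.0, 198.6, 53.4]
tcp_rot: [3.141, 0.001, 2.787]
contact_force: [0.3, -0.9, -0.2]
grip_width: 67.8
finger_force: 0.0
```

>>> servo_tool([
  [[0, 0, 0], [0, 0, 0]],
  [[0, 0, 0], [0, 0, 0]],
  [[0, 0, 0], [0, 0, 0]],
  [[0, 0, 0], [0, 0, 0]],
  [[0, 0, 0], [0, 0, 0]],
  [[0, 0, 0], [0, 0, 0]],
], fingers=0.4)

```text
time: 24.25
tool_pos: [448.8, 198.5, 53.1]
tcp_rot: [-3.142, 0.0, 2.787]
contact_force: [-0.5, -0.4, 2.5]
grip_width: 52.0
finger_force: 30.0
```

>>> servo_tool([
  [[0, 0, -0.01], [0, 0, 0]],
  [[0, 0, -0.03], [0, 0, 0]],
  [[0, 0, -0.045], [0, 0, 0]],
  [[0, 0, -0.045], [0, 0, 0]],
  [[0, 0, -0.02], [0, 0, 0]],
  [[0, 0, 0], [0, 0, 8]],
  [[0, 0, 0], [0, 0, 9]],
  [[0, 0, 0], [0, 0, 9]],
  [[0, 0, 0], [0, 0, 9]],
  [[0, 0, 0], [0, 0, 9]],
  [[0, 0, 0], [0, 0, 9]],
  [[0, 0, 0], [0, 0, 9]],
  [[0, 0, 0], [0, 0, 8.5]],
  [[0, 0, 0], [0, 0, 0]],
  [[0, 0, 0], [0, 0, 0]],
])

```text
time: 26.12
tool_pos: [448.7, 198.5, 203.2]
tcp_rot: [3.142, 0.0, 1.56]
contact_force: [0.0, 0.1, -1.1]
grip_width: 52.0
finger_force: 29.9
```

>>> servo_tool([
  [[-0.02, 0.002, 0], [0, 0, 0]],
  [[-0.04, 0.005, 0], [0, 0, 0]],
  [[-0.05, 0.006, 0], [0, 0, 0]],
  [[-0.05, 0.006, 0], [0, 0, 0]],
  [[-0.05, 0.006, 0], [0, 0, 0]],
  [[-0.05, 0.006, 0], [0, 0, 0]],
  [[-0.05, 0.006, 0], [0, 0, 0]],
  [[-0.05, 0.006, 0], [0, 0, 0]],
  [[-0.05, 0.006, 0], [0, 0, 0]],
  [[-0.05, 0.006, 0], [0, 0, 0]],
  [[-0.03, 0.004, 0], [0, 0, 0]],
  [[-0.018, 0.002, 0], [0, 0, 0]],
  [[0, 0, 0], [0, 0, 0]],
  [[0, 0, 0], [0, 0, 0]],
  [[0, 0, 0], [0, 0, 0]],
])

```text
time: 28.0
tool_pos: [502.8, -309.1, 203.3]
tcp_rot: [3.141, -0.0, 1.558]
contact_force: [0.3, 0.1, -1.6]
grip_width: 51.9
finger_force: 29.9
```

```bash
python3 - <<'E'
from h import *
np.set_printoptions(precision=1,suppress=True)
m=bot.camera_model("wrist");im=bot.capture("wrist");np.save("w7.npy",im)
g=cv2.cvtColor(im,cv2.COLOR_RGB2GRAY)
hsv=cv2.cvtColor(im,cv2.COLOR_RGB2HSV)
mk=cv2.inRange(hsv,(15,110,80),(40,255,255)); mk[300:]=0; mk=cv2.morphologyEx(mk,cv2.MORPH_OPEN,np.ones((5,5)))
for k in cv2.findContours(mk,0,2)[0]:
    if cv2.contourArea(k)>800:
        r=cv2.minAreaRect(k);b=onplane(m,cv2.boxPoints(r),38)[:,:2]
        e=[b[1]-b[0],b[2]-b[1]];e.sort(key=np.linalg.norm);l=e[1]
        print(cv2.boundingRect(k),"centre",b.mean(0),"size",np.linalg.norm(l),np.linalg.norm(e[0]),"yaw",np.degrees(np.arctan2(l[1],l[0])))
E
python3 go.py 503.2 -310.8 20 89.2
```

```text
(248, 212, 156, 88) centre [ 503.4 -329.3] size 117.45185680351365 70.08481881230503 yaw -0.6913142251419415
(405, 179, 75, 108) centre [ 593.6 -312.8] size 85.39447462967871 54.078775154084596 yaw 88.49426669430574
(586, 99, 54, 117) centre [ 728.3 -252.2] size 91.8730504161441 20.90357941671724 yaw 75.30828442299446
(409, 45, 79, 120) centre [ 593.9 -216.9] size 84.08909297548628 54.22657732732974 yaw 88.23831803215349
(288, 43, 74, 120) centre [ 504.  -215.3] size 83.58665115923104 51.46517950310138 yaw -89.88798725825421
(414, 0, 77, 36) centre [ 595.1 -155.5] size 54.73848501155177 24.342049389330164 yaw 1.7199535608911036
(288, 0, 75, 31) centre [ 505.1 -154.5] size 51.599898456696835 20.402217119088515 yaw -0.6862487977850301
[ 502.84356953 -309.21386835  203.32810779] [ 1.79985623e+02 -1.86397728e-03  8.92836714e+01]
tool shift mm [ -1.6   0.3 183.3] rotvec deg [ 0.01 -0.    0.08]
```

>>> servo_tool([
  [[-0.0015, 0.0005, 0.03], [0, 0, 0]],
  [[0, 0, 0.05], [0, 0, 0]],
  [[0, 0, 0.04], [0, 0, 0]],
  [[0, 0, 0.03], [0, 0, 0]],
  [[0, 0, 0.02], [0, 0, 0]],
  [[0, 0, 0.008], [0, 0, 0]],
  [[0, 0, 0.003], [0, 0, 0]],
  [[0, 0, 0], [0, 0, 0]],
  [[0, 0, 0], [0, 0, 0]],
  [[0, 0, 0], [0, 0, 0]],
])

```text
time: 29.3
tool_pos: [503.4, -312.0, 22.6]
tcp_rot: [3.141, 0.001, 1.557]
contact_force: [-0.3, -0.8, -1.7]
grip_width: 51.6
finger_force: 29.9
```

```bash
python3 go.py 503.3 -310.6 19.2 89.2
```

```text
[ 503.42150681 -312.00394349   22.63551829] [1.79948152e+02 3.64990632e-02 8.91975238e+01]
tool shift mm [ 1.4 -0.1  3.4] rotvec deg [ 0.05  0.04 -0.  ]
```

>>> servo_tool([
  [[0.001, 0, 0.001], [0, 0, 0]],
  [[0, 0, 0.001], [0, 0, 0]],
  [[0, 0, 0.001], [0, 0, 0]],
  [[0, 0, 0.0005], [0, 0, 0]],
  [[0, 0, 0], [0, 0, 0]],
  [[0, 0, 0], [0, 0, 0]],
])

```text
time: 30.05
tool_pos: [503.2, -310.8, 19.2]
tcp_rot: [3.141, 0.0, 1.557]
contact_force: [-0.9, 2.1, 5.1]
grip_width: 51.9
finger_force: 29.9
```

Touching down; I'll release it, rise and check.

>>> servo_tool([
  [[0, 0, 0], [0, 0, 0]],
  [[0, 0, 0], [0, 0, 0]],
  [[0, 0, 0], [0, 0, 0]],
  [[0, 0, 0], [0, 0, 0]],
  [[0, 0, -0.01], [0, 0, 0]],
  [[0, 0, -0.03], [0, 0, 0]],
  [[0, 0, -0.05], [0, 0, 0]],
  [[0, 0, -0.05], [0, 0, 0]],
  [[0, 0, -0.04], [0, 0, 0]],
  [[0.02, 0, -0.02], [0, 0, 0]],
  [[0.01, 0, 0], [0, 0, 0]],
  [[0, 0, 0], [0, 0, 0]],
  [[0, 0, 0], [0, 0, 0]],
  [[0, 0, 0], [0, 0, 0]],
], fingers=0.74)

```text
time: 31.8
tool_pos: [503.3, -280.9, 217.4]
tcp_rot: [-3.14, -0.001, 1.557]
contact_force: [0.4, 0.3, 0.1]
grip_width: 68.1
finger_force: 0.0
```

Run:
```python
from h import *
np.set_printoptions(precision=1,suppress=True)
def rects(n,z,lo,ymax):
    m=bot.camera_model(n);im=bot.capture(n)
    hsv=cv2.cvtColor(im,cv2.COLOR_RGB2HSV)
    mk=cv2.inRange(hsv,lo,(40,255,255)); mk[ymax:]=0; mk=cv2.morphologyEx(mk,cv2.MORPH_OPEN,np.ones((5,5)))
    for k in cv2.findContours(mk,0,2)[0]:
        if cv2.contourArea(k)>250:
            r=cv2.minAreaRect(k);b=onplane(m,cv2.boxPoints(r),z)[:,:2]
            e=[b[1]-b[0],b[2]-b[1]];e.sort(key=np.linalg.norm);l=e[1]
            print(n,cv2.boundingRect(k),"c",b.mean(0),"size",np.linalg.norm(l),np.linalg.norm(e[0]),"yaw",np.degrees(np.arctan2(l[1],l[0]))%180)
rects("wrist",36,(15,110,80),320)
rects("side",36,(12,110,60),480)
rects("scene",60,(15,110,60),340)
m=bot.camera_model("scene")
for a in (86,88,90,92,94):
    print(a,[proj(m,[[538.8+122*np.cos(t),165+122*np.sin(t),106]])[0].round(1).tolist() for t in np.radians(np.array([a-65.3,a-155.3,a+114.7]))])
im=bot.capture("scene");g=cv2.cvtColor(im,cv2.COLOR_RGB2GRAY)
d=((g<70)).astype(np.uint8)
for k in cv2.findContours(d,0,2)[0]:
    x,y,w,h=cv2.boundingRect(k)
    if 40<cv2.contourArea(k)<400 and 300<x<450 and 215<y<340: print("dark",x,y,w,h)
print(bot.get_obs()["tool_pos"],bot.get_obs()["time"])
```

```text
wrist (401, 212, 71, 100) c [ 594.2 -312.2] size 86.43293813066781 54.42515023906712 yaw 88.28891002165922
wrist (293, 210, 66, 103) c [ 503.4 -310.3] size 86.54760209318815 51.511461246170285 yaw 88.150348761195
wrist (573, 133, 53, 111) c [ 732. -251.] size 92.90896724634851 20.83299357282056 yaw 72.44241326678
wrist (405, 88, 74, 112) c [ 595.  -216.9] size 84.26681383252405 54.482424803298805 yaw 88.98705879200527
wrist (290, 86, 70, 113) c [ 503.9 -215.2] size 84.70730074036629 51.793991718442214 yaw 88.32995273041864
wrist (410, 0, 76, 77) c [ 596.8 -137.6] size 55.564388047572194 55.19326600413564 yaw 88.66598014568451
wrist (290, 0, 72, 74) c [ 505.8 -137.2] size 52.37689666245602 51.994922924945044 yaw 89.79401836401915
side (450, 347, 19, 54) c [ 734.7 -269.5] size 105.89944401411802 21.09138444374934 yaw 71.73311075631979
side (283, 309, 62, 153) c [ 506.3 -215.1] size 292.4928514642798 72.68910807743545 yaw 85.71037122788438
side (330, 304, 79, 145) c [ 597.3 -216. ] size 300.8899921438253 78.49469007792884 yaw 85.3275530927697
side (202, 131, 23, 58) c [386.4 632.6] size
[... 441 characters left out ...]
62359554563686 yaw 87.31322038889469
scene (268, 141, 63, 73) c [ 511.9 -197.1] size 289.03940058983864 66.45057573161027 yaw 87.55642424734982
scene (603, 122, 37, 44) c [-448.4  216.2] size 154.10304585765908 142.02885245768505 yaw 88.544943110568
scene (198, 76, 43, 33) c [ 544.5 -614. ] size 152.11569202397922 120.60748321712728 yaw 1.122027181421231
86 [[340.4, 310.2], [327.6, 242.1], [399.2, 233.8]]
88 [[342.1, 311.3], [326.5, 243.4], [397.7, 232.9]]
90 [[343.8, 312.3], [325.5, 244.7], [396.1, 232.0]]
92 [[345.5, 313.3], [324.6, 246.0], [394.5, 231.2]]
94 [[347.3, 314.2], [323.7, 247.3], [392.9, 230.5]]
dark 339 311 10 14
dark 322 244 9 15
dark 390 229 11 17
[ 503.5 -281.   218.2] 32.0
```

```bash
python3 -c "
from plant import bot
print(bot.close_job())"
```

```text
the job is handed in; nothing more can be done
None
```

The job is handed in at about 32 s: the blank is in its nest under the stamp head, the dial is indexed a quarter turn counter-clockwise, and the pressed bar measures within about 1 mm of the place the blank left, in line with its row.

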